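# Slide the phone under the curing lamp and start it

### The arm

A 6-joint arm with a two-finger parallel gripper is mounted at the origin on the work surface. World frame = base frame: x ahead of the robot, y to its left, z up, the work surface at z = 0. Lengths are in m, angles in rad, forces in N, time in s.
With the tool pointing down it reaches from about 0.35 to 0.875 m from the base axis. Payload 4.2 kg.
Tool frame: the origin (TCP) lies midway between the tips of the shut fingers; the grasp point (between the pads) lies 19 mm behind it; z points along the fingers, y is the line along which they close (so a half turn about z gives the same grasp; the last joint's range is limited). The gripper opens to 87 mm and grips with 3 to 60 N. Pads are 19 mm wide; open, the fingers measure 117 mm over their backs; the gripper's body (75 mm by 190 mm) begins 51 mm behind the grasp point.
Start: joints at [-0.879, 0.385, 0.008, 0, -1.194, -0.259], TCP at [0.262, -0.567, 0.223] pointing down, gripper open.
Joint ranges: [-3.14, 3.14], [-1.21, 2.06], [-1.07, 1.41], [-3.16, 2.05], [-2.99, -0.16], [-3.1, 3.1]. Speed limits (rad/s): [2.79, 2.79, 3.14, 3.14, 3.14, 3.14].

### API

Orientations are given as a rotation vector (axis times angle).
In Python, from cell import robot, cams gives the robot as it stands (robot), with the cameras (cams).
- The arm moves only by the shell command python3 shift.py [OPENING] [FORCE], which reads ROWS from standard input. ROWS is a JSON list of rows, 1 to 5 of them, each written [[dx, dy, dz], turn]: dx, dy, dz in shares of 1 m (1.0 is 1 m), then a turn about the tool's z in parts of the range, where 1.0 means 60 degrees; each row is the pose to reach, as a shift and turn from the pose commanded when the command began, along the tool's axes at that moment; what a row does not reach only later rows make up. A row lasts 1/12 s, in which the tool goes at most 0.0417 m and 0.125 rad, less where a joint would pass 70% of its speed; a pose out of reach is approached as far as the arm can. OPENING is the finger opening in m, set as the command begins (- or left out keeps the last). The fingers move at their own pace and stop on an object; FORCE is the grip in N (left out, the last holds). Time passes only in rows, so rows that do not move let the fingers close. It prints the time, the measured TCP pose, the force, the opening and the grip force at its end. No shift or turn number may pass 1 either way. Input that does not fit is refused with a message, and nothing moves.
- robot.state(): the state, without advancing time (a new reading comes with each control period).
- cams.snapshot(name): name is "scene" or "top" or "wrist"; returns the picture (384x512x3 uint8, red, green, blue); there is no depth.
- cams.get_calibration(name): a dict with "fov_y" (degrees; the focal length in pixels is half the picture's height over the tangent of half this angle, whatever the lens; pixels are square), "cx", "cy" (the principal point, pixels), "eye" and "orientation" of the camera in the world. Camera axes: x right, y up, looking along -z (the intrinsics and any distortion apply to the point x, -y, -z); pixel columns grow to the right and rows downward; lengths in m; the calibration is good to about 2 mm. A picture is of the moment at which its call begins: read the wrist's pose just before it. get_calibration takes no time and is no camera call; for the wrist camera it gives the pose at the moment of the call.
- robot.job_done(): hands the job in; it is judged then, once.
The state is a dict: "t": time; "joint_positions": joint angles; "dq": joint speeds; "joint_torque": joint torques, N m; "position": TCP position; "ee_rot": TCP orientation; "wrist_force": force on the tool from outside, world axes, zero at the start; "ft_torque": the same for the moment, N m; "width": finger opening in m; "finger_force": force on a finger pad.
Only numpy, scipy, OpenCV 4.12 (cv2) and the standard library are available. Lean on these libraries where they do the work, as an engineer would, in place of code of your own. Each camera call takes 0.05 s, during which the arm holds its last target. There are 200 camera calls.

### The job

Push the orange phone carrier with your fingertips, flat along the bench, lengthwise into the low curing lamp until it sticks out equally far on both sides, then press the green button on top of the lamp all the way down and let go. Do not lift or tip the carrier, do not shift the lamp, do not press the button before the carrier is in place, and leave everything else on the bench where it is.

Things in the scene. Friction and masses are not known exactly. Their poses are not given: they have to be found in the camera images.
- carrier: Orange flat phone carrier, a black phone sunk flush in its top: a block 160 mm long (its x) x 98 mm wide (y) x 14 mm high, 0.2 to 0.4 kg, loose on the flat bench (z = 0), wider than the gripper opens. Origin: centre of its underside. Starts on either side of the lamp; either end may go first. In place its origin is over the lamp's and 45 mm sticks out of each mouth.
- lamp: White low bridge-shaped lamp, loose, 2 kg. Origin on the bench in mid-opening. The opening runs along the lamp's x, open at both ends: 70 mm deep, 122 mm wide between solid legs 16 mm thick, 18 mm high (4 mm headroom, 12 mm spare each side). Head 154 mm wide (y), top 46 mm up. Its x axis and the carrier's start within about 20 degrees of world y.
- button_top (a point): Centre of the top of the green round push button, 28 mm across, which stands on the lamp's head 30 mm from the lamp's middle on its +y side; pressed straight down. Spring-loaded: 6 mm travel, about 4 N fully down, comes up again when let go.
- button (a joint): How far the green button is pressed, m: 0 up, 0.006 fully down.
- bottle: Bystander, leave alone: white dropper bottle, 38 mm across, 85 mm tall. Origin at the centre of its underside (on the bench).
- tape: Bystander, leave alone: roll of red tape lying flat, 90 mm across, 14 mm high. Origin at the centre of its underside (on the bench).
- driver: Bystander, leave alone: screwdriver with a blue handle, 160 mm long, lying down. Origin at the centre of its underside.
- phone: Bystander, leave alone: spare black phone lying flat, 148 x 72 x 9 mm. Origin at the centre of its underside (on the bench).
- screws: Bystander, leave alone: grey screw tray with compartments, 90 x 120 x 18 mm. Origin at the centre of its underside (on the bench).
- cup: Bystander, leave alone: blue suction cup with a knob, 48 mm across, 36 mm tall. Origin at the centre of its underside (on the bench).
- pack: Bystander, leave alone: small orange block-shaped box, 60 x 40 x 30 mm. Origin at the centre of its underside (on the bench).

How it is judged:
On the way, in this order (a step that is already met when the one before it is completed fails the run):
1. the carrier lies flat under the lamp, sticking out equally on both sides (within 12 mm), at rest (x of carrier in the frame of lamp between -0.012 and 0.012 m and y of carrier in the frame of lamp between -0.016 and 0.016 m and angle between the x axis of carrier and the x axis of lamp, either way round below 0.17 rad and height (world z) of carrier below 0.004 m and angle between carrier's own z axis and vertical below 0.06 rad and linear speed of carrier below 0.02 m/s), for 0.2 s.
2. the green button is pressed down (value of joint button above 0.0045 m), for 0.05 s.
At the end, for the whole second after the job is handed in: the carrier lies flat in the lamp's opening, centred along it within 12 mm, at rest; the button has been pressed (at least 4.5 mm) and is up again; the lamp is within 12 mm of where it stood (all of step 1 and value of joint button below 0.0015 m and distance of lamp from where it was at the start of the episode below 0.012 m); the robot touches nothing.
It fails at once if the carrier is lifted (over 4 mm) or tipped (over 0.06 rad) (height (world z) of carrier above 0.004 m or angle between carrier's own z axis and vertical above 0.06 rad).
It fails at once if the lamp is shifted by more than 12 mm or tipped (distance of lamp from where it was at the start of the episode above 0.012 m or angle between lamp's own z axis and vertical above 0.06 rad).
It fails at once if the button is pressed before the carrier is in place (value of joint button above 0.0035 m and not (x of carrier in the frame of lamp between -0.014 and 0.014 m and y of carrier in the frame of lamp between -0.016 and 0.016 m and angle between the x axis of carrier and the x axis of lamp, either way round below 0.17 rad)).
It fails at once if a bystander is moved by more than 15 mm (distance of any of bottle, tape, driver, phone, screws, cup, pack from where it was at the start of the episode above 0.015 m).
It also fails if it takes over 72 s, if anything falls off the work surface, if the arm or the gripper's body presses on something with over 40 N, if the wrist force passes 120 N, or if a joint passes its speed limit or range.

## Working session

There is one attempt and no reset: what is moved stays moved. The work goes in short steps, Python scripts to look and compute and a shell command to move; the robot and the scene stay as the last step left them, time stands still between calls to the robot, and variables do not carry over. Pictures are saved under pics/ and viewed, at most 10 in all, crops included, and the job is handed in when it is done.

```bash
ls; mkdir -p pics
python3 - <<'E'
from cell import robot, cams
import cv2
for n in("scene","top"):
    im=cams.snapshot(n); cv2.imwrite(f"pics/{n}0.png",im[:,:,::-1]); print(cams.get_calibration(n))
print(robot.state())
E
```

```text
cell.py
pics
shift.py
{'fov_y': 55.39267893215709, 'cx': 251.50611739988392, 'cy': 191.65904890650813, 'eye': array([ 1.09965175, -0.43825993,  0.82724713]), 'orientation': array([0.69968722, 0.33862782, 0.80551467])}
{'fov_y': 50.596679077194025, 'cx': 257.83279161046795, 'cy': 191.19593873866765, 'eye': array([0.31501033, 0.0065471 , 1.43658121]), 'orientation': array([ 0.14246628, -0.1277071 , -1.57516712])}
{'t': 0.1, 'joint_positions': array([-8.79420410e-01,  3.85497188e-01,  6.75478762e-03, -4.36917764e-04,
       -1.19397733e+00, -2.58628225e-01]), 'dq': array([-0.00079195, -0.00041805,  0.00363924,  0.00256368, -0.00079248,
        0.00012138]), 'joint_torque': array([-1.29436994e-03, -3.91689527e+01,  1.87936646e+01,  4.23196167e+00,
        1.34533746e-02, -7.03864589e-05]), 'position': array([ 0.2619122 , -0.56688506,  0.2215551 ]), 'ee_rot': array([ 6.74107944e-01, -3.06788468e+00, -2.97805235e-03]), 'wrist_force': array([0.28213139, 0.16539894, 1.04035389]), 'ft_torque': array([ 0.02005767, -0.0339367 ,  0.0448706 ]), 'finger_force': 0.0, 'width': 0.08691512238148545}
```

View pics/top0.png

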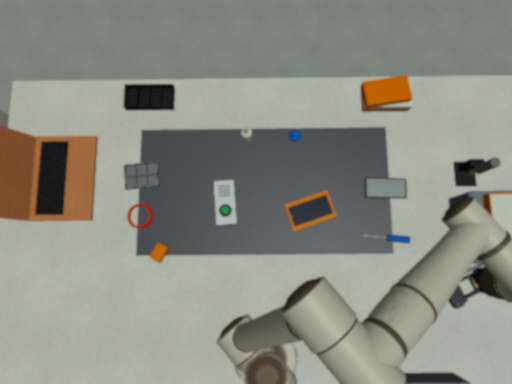

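View pics/scene0.png

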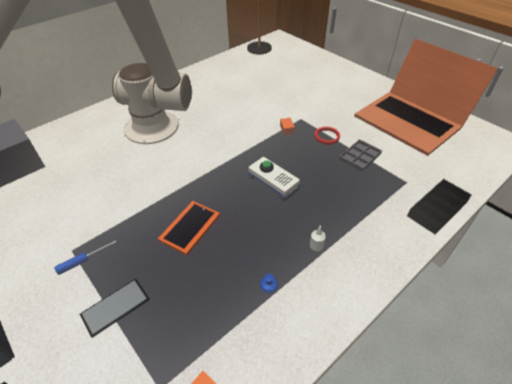

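Top view: the carrier is orange at about (310,210), the lamp white at (225,202), with its green button at (225,210) on the robot-facing side. The carrier has to go left in this picture, towards world +y. The scene view agrees: carrier (190,226), lamp (273,176), and the path between them is clear.

```bash
cat > h.py <<'E'
import numpy as np, cv2
from scipy.spatial.transform import Rotation as R
from cell import robot, cams
def ray(c,uv,z):
    f=192/np.tan(np.radians(c["fov_y"])/2); uv=np.atleast_2d(uv).astype(float)
    k=[c["dist"]] if "dist" in c else []
    d=np.c_[(uv[:,0]-c["cx"])/f,-(uv[:,1]-c["cy"])/f,-np.ones(len(uv))]
    d=R.from_rotvec(c["orientation"]).apply(d); e=np.array(c["eye"])
    return (e+d*((z-e[2])/d[:,2])[:,None])[:,:2]
def blobs(im,lo,hi,amin=60):
    hsv=cv2.cvtColor(im,cv2.COLOR_RGB2HSV); m=cv2.inRange(hsv,np.array(lo),np.array(hi))
    cs,_=cv2.findContours(m,cv2.RETR_EXTERNAL,cv2.CHAIN_APPROX_NONE)
    return [c[:,0] for c in cs if cv2.contourArea(c)>amin]
def rect(p):  # mm-space min area rect -> centre, long, short, yaw of long axis in (0,pi)
    (c,s,a)=cv2.minAreaRect((p*1000).astype(np.float32)); a=np.radians(a)
    if s[0]<s[1]: a+=np.pi/2; s=s[::-1]
    return np.round(np.array(c)/1000,4),np.round(s,1),round(a%np.pi,4)
def tool():
    s=robot.state(); M=R.from_rotvec(s["ee_rot"]).as_matrix(); return s,M
ORANGE=((3,150,120),(20,255,255)); WHITE=((0,0,150),(180,50,255)); GREEN=((45,80,40),(90,255,255))
E
python3 - <<'E'
from h import *
im=cams.snapshot("top"); c=cams.get_calibration("top")
for nm,col,z in(("or",ORANGE,.014),("wh",WHITE,.046),("gr",GREEN,.055)):
    for b in blobs(im,*col,amin=30):
        if len(b)<700: print(nm,b.mean(0).round(1),*rect(ray(c,b,z)))
w=cams.snapshot("wrist"); cv2.imwrite("pics/w0.png",w[:,:,::-1]); print(cams.get_calibration("wrist"))
s,M=tool(); print(M.round(3))
E
```

```text
or [158.6 251.5] [0.3527 0.3657] [59.2 44.2] 2.5669
or [309.8 210.3] [ 0.4928 -0.1636] [159.4  98.1] 1.8971
or [ 45.  174.9] [0.6411 0.7884] [357.7 336. ] 1.562
or [386.7  90.5] [ 0.9355 -0.4605] [167.6  97.8] 1.732
wh [307.5 366.4] [-0.0251 -0.1318] [199.7 102.5] 0.6994
wh [235.2 346.6] [0.0453 0.0927] [96.6 47.4] 0.6636
wh [322.8 316.7] [ 0.1362 -0.1923] [169.7 130.9] 0.7026
wh [465.6 286.1] [ 0.23   -0.6697] [39.5 33. ] 0.4546
wh [507.1 256.5] [ 0.3286 -0.807 ] [96.7 46.5] 3.0283
gr [224.8 209.8] [0.4922 0.1317] [31.1 27.5] 0.0078
{'fov_y': 66.25137941601481, 'cx': 256.5917941464029, 'cy': 187.28083914066093, 'eye': array([ 0.19394557, -0.59791315,  0.38418269]), 'orientation': array([-0.17547276, -0.27711078,  1.9889676 ])}
[[-0.908 -0.419 -0.001]
 [-0.419  0.908  0.001]
 [ 0.     0.001 -1.   ]]
```

View pics/w0.png

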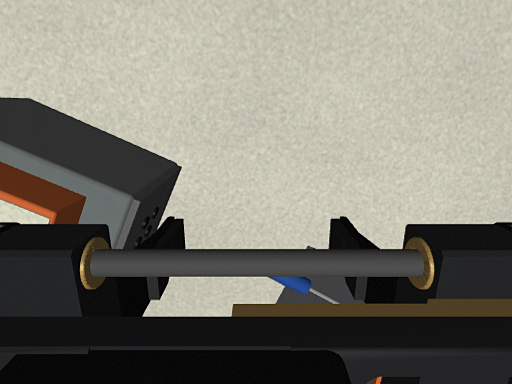

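The wrist view is mostly the gripper's own mechanism, with the driver at (290,285). It won't help much from this pose. Next I'll find the lamp, which is a contour nested inside the bench's.

```bash
sed -i 's/RETR_EXTERNAL/RETR_LIST/' h.py
python3 - <<'E'
from h import *
for n in("top","scene"):
    im=cams.snapshot(n); c=cams.get_calibration(n)
    for nm,col,z in(("or",ORANGE,.014),("wh",WHITE,.046),("wh",((0,0,190),(180,50,255)),.046),("gr",GREEN,.055)):
        for b in blobs(im,*col,amin=50):
            r=rect(ray(c,b,z))
            if 20<r[1][0]<200: print(n,nm,b.mean(0).round(1),*r)
im=cams.snapshot("top")
cv2.imwrite("pics/crop.png",cv2.resize(im[160:250,190:350,::-1],None,fx=5,fy=5,interpolation=cv2.INTER_CUBIC))
E
```

```text
top or [158.6 251.6] [0.3521 0.3652] [58.6 44.3] 2.6077
top or [310.  210.1] [ 0.4927 -0.1638] [148.9  74.8] 1.898
top or [309.8 210.3] [ 0.4925 -0.1637] [159.6  97.4] 1.9034
top or [386.7  90.5] [ 0.9358 -0.4605] [167.6  98.4] 1.732
top wh [307.5 366.4] [-0.0249 -0.1318] [199.4 102.6] 0.6934
top wh [235.4 346.6] [0.0455 0.0925] [96.6 46.7] 0.6636
top wh [323.1 316.6] [ 0.1365 -0.1929] [169.5 129.1] 0.6938
top wh [465.8 286.5] [ 0.2289 -0.6702] [38. 32.] 0.3944
top wh [507.2 256.3] [ 0.33   -0.8072] [93.8 46.5] 3.0283
top wh [134.2 216. ] [0.4739 0.4475] [55.4 20.2] 3.1082
top wh [225. 210.] [0.4917 0.1325] [48.8 48.4] 0.0031
top wh [224.5 202. ] [0.5202 0.1344] [152.3  68.4] 0.0686
top wh [473.5 169.8] [ 0.618  -0.7462] [175.9 107.1] 1.6072
top wh [148.9  96.6] [0.9096 0.4123] [197.7 111.4] 1.5592
top gr [224.7 209.6] [0.4923 0.1334] [29.5 29. ] 0.7823
scene or [202.9 380.1] [ 0.8442 -0.3679] [45.2 21.2] 0.8493
scene or [188.5 225.6] [ 0.4905 -0.161 ] [150.4  74.8] 1.899
scene or [188.9 226.7] [ 0.4935 -0.1635] [162.5  99.3] 1.8941
scene or [286.6 123.3] [0.3373 0.3783] [53.9 38.7] 2.6059
scene wh [433.6 337.8] [1.1084 0.0434] [67.  52.7] 1.6065
scene wh [455.5 334.2] [1.1416 0.0824] [44.6 26.2] 1.4879
scene wh [425.9 290.3] [1.0443 0.1267] [36.5 28.1] 2.6732
scene wh [479.4 280. ] [1.1063 0.2473] [79.7 56.5] 1.927
scene wh [497.8 277.2] [1.1393 0.2871] [51.9 29.9] 1.3879
scene wh [317.9 235.7] [0.7709 0.0582] [35.8 33.9] 2.2906
scene wh [271.3 171.9] [0.52   0.1343] [155.2  72. ] 0.0747
scene wh [167.9  90.2] [-0.125   0.1542] [106.  103.8] 2.4717
scene wh [122.8  81.7] [-0.3104  0.0405] [141.8  96.8] 0.1857
scene wh [317.3 236.1] [0.7715 0.0564] [31.4 26.3] 0.382
scene wh [282.8 178.9] [0.5587 0.1397] [47.8 45.9] 0.0677
scene wh [271.8 172.7] [0.5201 0.1351] [150.8  67.2] 0.0733
scene wh [154.6 137.7] [ 0.1136 -0.0359] [190.7  89.3] 1.3184
```

View pics/crop.png

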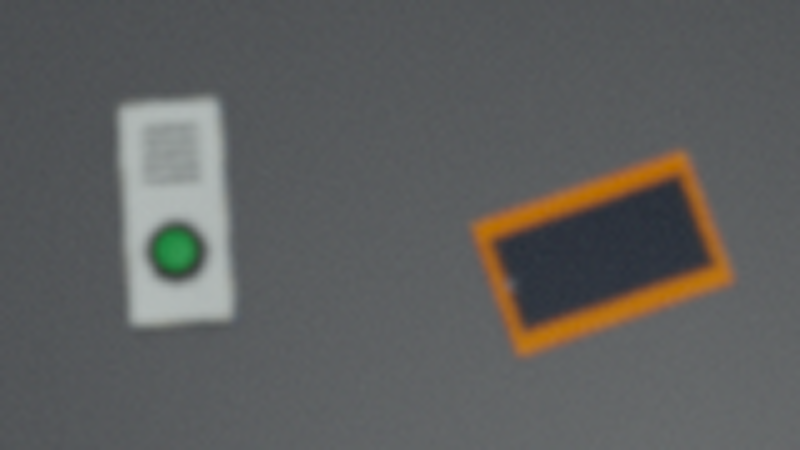

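The crop shows the lamp upright at the left and its green button at (176,250). The carrier is tilted about 15° at the right, with its centre at (602,253).

Lamp: centre (0.520, 0.1345), x axis yaw 1.642. Carrier: (0.493, −0.164), yaw 1.898. The carrier is 48 mm off the lamp's axis, so the plan has two pushes:
1. Push the robot-side long face with two fingers to shift it and turn it straight.
2. Push the end straight in.

```bash
cat >> h.py <<'E'
LAMP=np.array([.520,.1345]); LY=1.642
lx=np.array([np.cos(LY),np.sin(LY)]); ly=np.array([-lx[1],lx[0]])
def go(xy,z,yaw):  # shift in tool axes + turn so that tool y has world yaw (mod pi)
    s,M=tool(); d=M.T@(np.r_[xy,z]-s["position"])
    cur=np.arctan2(M[1,1],M[0,1]); t=-((yaw-cur+np.pi/2)%np.pi-np.pi/2)
    print("go",np.round(d,4),"turn",round(t,4),"t",s["t"])
def carrier():
    out=[]
    for n in("top","scene"):
        im=cams.snapshot(n); c=cams.get_calibration(n)
        for b in blobs(im,*ORANGE,amin=50):
            p=ray(c,b,.014); r=rect(p)
            if 140<r[1][0]<175 and 90<r[1][1]<110 and r[0][0]<.8:
                d=r[0]-LAMP; print(n,*r,"lamp xy",np.round([d@lx,d@ly],4),"dyaw",round(r[2]-LY,4))
E
python3 - <<'E'
from h import *
u=np.array([np.cos(1.898),np.sin(1.898)]); v=np.array([-u[1],u[0]])
go(np.array([.493,-.164])+v*.075,.10,1.898)
E
```

```text
go [-0.3041  0.277   0.1224] turn 0.1055 t 0.35
```

Careful with the scale: turns go in shares of 60 degrees. That gives: 0.105 rad is 0.1003.

```bash
echo '[[[-0.03, 0.025, 0], 0], [[-0.055, 0.05, 0], 0], [[-0.08, 0.075, 0], 0], [[-0.105, 0.1, 0], 0], [[-0.13, 0.125, 0], 0]]' | python3 shift.py 0.08
echo '[[[-0.03, 0.025, 0], 0], [[-0.055, 0.05, 0], 0], [[-0.08, 0.075, 0], 0], [[-0.105, 0.1, 0], 0], [[-0.13, 0.125, 0], 0]]' | python3 shift.py
echo '[[[-0.03, 0.02, 0.03], 0.0955], [[-0.044, 0.027, 0.06], 0.1003], [[-0.044, 0.027, 0.09], 0.1003], [[-0.044, 0.027, 0.12], 0.1003], [[-0.044, 0.027, 0.12], 0.1003]]' | python3 shift.py
python3 - <<'E'
from h import *
u=np.array([np.cos(1.898),np.sin(1.898)]); v=np.array([-u[1],u[0]])
go(np.array([.493,-.164])+v*.075,.006,1.898)
E
```

```text
t: 0.77
position: [0.3279, -0.3979, 0.2226]
ee_rot: [-0.674, 3.068, -0.0]
wrist_force: [0.1, 0.7, 1.3]
width: 0.0803
finger_force: 0.0
t: 1.18
position: [0.3936, -0.2297, 0.2229]
ee_rot: [-0.674, 3.068, -0.001]
wrist_force: [0.9, -0.7, -0.3]
width: 0.0801
finger_force: 0.0
t: 1.6
position: [0.4179, -0.1871, 0.0977]
ee_rot: [0.51, -3.089, -0.006]
wrist_force: [-1.3, -0.7, -0.3]
width: 0.0799
finger_force: 0.0
go [-0.0045 -0.0028  0.0917] turn 0.0002 t 1.6
```

```bash
echo '[[[-0.004, -0.002, 0.03], 0], [[-0.004, -0.002, 0.06], 0], [[-0.004, -0.002, 0.08], 0], [[-0.004, -0.002, 0.092], 0], [[-0.004, -0.002, 0.092], 0]]' | python3 shift.py
python3 - <<'E'
from h import *
print(tool()[0]["position"]); go(LAMP-lx*.283+ly*.0585,.006,LY)
E
```

```text
t: 2.02
position: [0.4257, -0.1892, 0.0096]
ee_rot: [0.511, -3.096, -0.001]
wrist_force: [0.3, -0.4, 0.1]
width: 0.0795
finger_force: 0.0
[ 0.42565036 -0.18923583  0.00958118]
go [-0.0652  0.0173  0.0034] turn 0.256 t 2.0167
```

Scaled: 0.062 rad is 0.0592.

```bash
echo '[[[-0.005, 0, 0.002], 0], [[-0.01, 0, 0.003], 0], [[-0.015, 0.001, 0.003], 0.0095], [[-0.02, 0.003, 0.003], 0.0344], [[-0.025, 0.005, 0.003], 0.0592]]' | python3 shift.py
echo '[[[-0.005, 0.002, 0], 0.0239], [[-0.01, 0.004, 0], 0.0477], [[-0.015, 0.006, 0], 0.0716], [[-0.02, 0.0075, 0], 0.0955], [[-0.02, 0.0075, 0], 0.0955]]' | python3 shift.py
python3 - <<'E'
from h import *
carrier(); print(tool()[0]["position"]); go(LAMP-lx*.283+ly*.0585,.006,LY)
E
```

```text
t: 2.43
position: [0.4474, -0.1763, 0.0086]
ee_rot: [0.413, -3.112, -0.0]
wrist_force: [-4.8, -2.1, 4.4]
width: 0.08
finger_force: 2.5
t: 2.85
position: [0.4662, -0.1634, 0.0086]
ee_rot: [-0.26, 3.131, -0.0]
wrist_force: [-3.5, -0.0, 1.2]
width: 0.0801
finger_force: 1.4
scene [ 0.5248 -0.1505] [162.4 102. ] 1.7327 lamp xy [-0.2846  0.0155] dyaw 0.0907
[ 0.46615654 -0.16351732  0.00829182]
go [-0.0173  0.0088  0.0023] turn 0.0948 t 2.95
```

Scaled: 0.091 rad is 0.0869.

```bash
echo '[[[-0.005, 0.002, 0.001], 0.0286], [[-0.01, 0.004, 0.002], 0.0573], [[-0.014, 0.006, 0.002], 0.0764], [[-0.0165, 0.007, 0.002], 0.0869], [[-0.0165, 0.007, 0.002], 0.0869]]' | python3 shift.py
python3 - <<'E'
from h import *
carrier(); print(tool()[0]["position"]); go(LAMP-lx*.283+ly*.0585,.006,LY)
E
```

```text
t: 3.37
position: [0.4817, -0.1539, 0.0058]
ee_rot: [-0.118, 3.138, 0.0]
wrist_force: [-0.9, 0.2, 0.1]
width: 0.08
finger_force: 0.5
scene [ 0.5414 -0.1465] [161.8 102. ] 1.6486 lamp xy [-0.2818 -0.0014] dyaw 0.0066
[ 0.48171161 -0.15395884  0.00578747]
go [-0.0002  0.002  -0.0002] turn 0.0042 t 3.4667
```

```bash
echo '[[[0.015, 0, 0], 0], [[0.02, 0, -0.03], 0], [[0.02, 0, -0.06], 0], [[0.02, 0, -0.06], 0]]' | python3 shift.py 0.07
python3 - <<'E'
from h import *
carrier(); print(tool()[0]["joint_positions"]); go(LAMP-lx*.392,.06,LY+np.pi/2)
E
```

```text
t: 3.8
position: [0.4657, -0.1561, 0.0709]
ee_rot: [-0.121, 3.126, -0.003]
wrist_force: [-0.5, 1.0, 0.3]
width: 0.0706
finger_force: 0.0
scene [ 0.5425 -0.1464] [161.8 100.3] 1.6456 lamp xy [-0.2818 -0.0025] dyaw 0.0036
[ 9.10729495e-03  3.34442186e-01 -5.28991373e-01  3.90582612e-06
 -7.01500026e-01 -1.50474669e+00]
go [-0.0773 -0.107   0.0076] turn -1.5668 t 3.9
```

Scaled: -0.36 rad is -0.3438.

```bash
echo '[[[-0.015, -0.03, 0], -0.1146], [[-0.03, -0.06, 0], -0.2292], [[-0.05, -0.09, 0], -0.3438], [[-0.07, -0.105, 0], -0.4584], [[-0.077, -0.107, 0], -0.573]]' | python3 shift.py
echo '[[[0, 0, 0], -0.1146], [[0, 0, 0], -0.2292], [[0, 0, 0], -0.3438], [[0, 0, 0], -0.4584], [[0, 0, 0], -0.573]]' | python3 shift.py
echo '[[[0, 0, 0], -0.1146], [[0, 0, 0], -0.2292], [[0, 0, 0], -0.3438], [[0, 0, 0], -0.3505], [[0, 0, 0], -0.3505]]' | python3 shift.py
python3 - <<'E'
from h import *
carrier(); go(LAMP-lx*.392,.006,LY+np.pi/2); print(tool()[1].round(3))
im=cams.snapshot("scene"); cv2.imwrite("pics/s1.png",im[:,:,::-1])
E
```

```text
t: 4.32
position: [0.5484, -0.2594, 0.064]
ee_rot: [-1.046, 2.961, -0.002]
wrist_force: [0.0, 0.5, -0.1]
width: 0.0701
finger_force: 0.0
t: 4.73
position: [0.5454, -0.2565, 0.0639]
ee_rot: [1.876, -2.518, -0.002]
wrist_force: [-1.2, -0.3, -0.2]
width: 0.0698
finger_force: 0.0
t: 5.15
position: [0.5454, -0.2564, 0.0644]
ee_rot: [2.296, -2.144, -0.002]
wrist_force: [0.1, -0.4, 0.2]
width: 0.07
finger_force: 0.0
scene [ 0.5424 -0.146 ] [160.9 100.3] 1.6431 lamp xy [-0.2814 -0.0024] dyaw 0.0011
go [ 0.0002 -0.0024  0.0588] turn -0.0025 t 5.25
[[ 0.069 -0.998 -0.001]
 [-0.998 -0.069  0.   ]
 [-0.     0.001 -1.   ]]
```

View pics/s1.png

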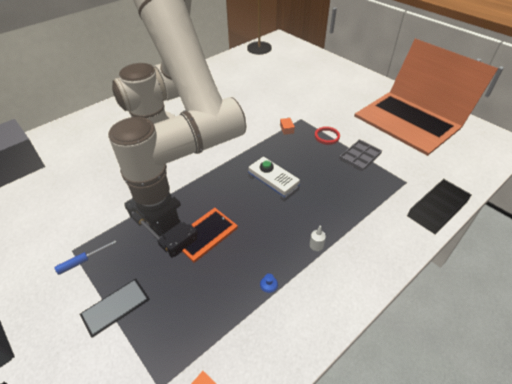

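The gripper is behind the carrier's trailing end at (180,240). The carrier is now lined up with the lamp at (273,176), and nothing else has moved.

```bash
echo '[[[0, -0.002, 0.03], 0], [[0, -0.002, 0.05], 0], [[0, -0.002, 0.058], 0], [[0, -0.002, 0.058], 0]]' | python3 shift.py 0.06
echo '[[[-0.006, 0, 0], 0], [[-0.012, 0, 0], 0], [[-0.018, 0, 0], 0], [[-0.024, 0, 0], 0], [[-0.03, 0, 0], 0]]' | python3 shift.py
echo '[[[-0.008, 0, 0], 0], [[-0.016, 0, 0], 0], [[-0.024, 0, 0], 0], [[-0.032, 0, 0], 0], [[-0.04, 0, 0], 0]]' | python3 shift.py
echo '[[[-0.008, 0, 0], 0], [[-0.016, 0, 0], 0], [[-0.024, 0, 0], 0], [[-0.032, 0, 0], 0], [[-0.036, 0, 0], 0]]' | python3 shift.py
echo '[[[-0.008, 0, 0], 0], [[-0.016, 0, 0], 0], [[-0.024, 0, 0], 0], [[-0.03, 0, 0], 0], [[-0.03, 0, 0], 0]]' | python3 shift.py
python3 - <<'E'
from h import *
carrier(); go(LAMP-lx*.0895,.006,LY+np.pi/2)
E
```

```text
t: 5.63
position: [0.546, -0.256, 0.0052]
ee_rot: [2.296, -2.141, -0.007]
wrist_force: [0.3, -0.4, 0.0]
width: 0.061
finger_force: 0.0
t: 6.05
position: [0.5466, -0.2263, 0.0089]
ee_rot: [-2.299, 2.14, -0.004]
wrist_force: [0.5, -3.3, 1.9]
width: 0.0599
finger_force: 1.7
t: 6.47
position: [0.5439, -0.1864, 0.0088]
ee_rot: [-2.299, 2.14, -0.004]
wrist_force: [1.2, -6.7, 4.7]
width: 0.0599
finger_force: 2.8
t: 6.88
position: [0.5409, -0.15, 0.0085]
ee_rot: [-2.299, 2.139, -0.003]
wrist_force: [0.3, -6.2, 4.7]
width: 0.0601
finger_force: 2.9
t: 7.3
position: [0.5376, -0.1194, 0.0075]
ee_rot: [-2.299, 2.14, 0.001]
wrist_force: [-0.2, -0.1, -0.5]
width: 0.0602
finger_force: 0.0
scene [ 0.5338 -0.0273] [158.   99.9] 1.6419 lamp xy [-0.1624 -0.0023] dyaw -0.0001
go [-0.1655 -0.001   0.001 ] turn -0.0003 t 7.4
```

```bash
echo '[[[-0.006, 0, 0], 0], [[-0.012, 0, 0], 0], [[-0.018, 0, 0], 0], [[-0.024, 0, 0], 0], [[-0.03, 0, 0], 0]]' | python3 shift.py
echo '[[[-0.007, 0, 0], 0], [[-0.014, 0, 0], 0], [[-0.021, 0, 0], 0], [[-0.028, 0, 0], 0], [[-0.035, 0, 0], 0]]' | python3 shift.py
echo '[[[-0.007, 0, 0], 0], [[-0.014, 0, 0], 0], [[-0.021, 0, 0], 0], [[-0.028, 0, 0], 0], [[-0.035, 0, 0], 0]]' | python3 shift.py
echo '[[[-0.007, 0, 0], 0], [[-0.014, 0, 0], 0], [[-0.021, 0, 0], 0], [[-0.028, 0, 0], 0], [[-0.028, 0, 0], 0]]' | python3 shift.py
cat >> h.py <<'E'
def ends():
    for n in("top","scene"):
        im=cams.snapshot(n); c=cams.get_calibration(n)
        for b in blobs(im,*ORANGE,amin=15):
            q=ray(c,b,.014)-LAMP; q=np.c_[q@lx,q@ly]
            if abs(q).max()<.2: print(n,"x",q[:,0].min().round(4),q[:,0].max().round(4),"y",q[:,1].min().round(4),q[:,1].max().round(4))
        for b in blobs(im,*WHITE,amin=50):
            r=rect(ray(c,b,.046))
            if 140<r[1][0]<160: print("lamp",*r)
        for b in blobs(im,*GREEN,amin=20): print("green",rect(ray(c,b,.055))[:2])
E
python3 - <<'E'
from h import *
ends(); go(LAMP-lx*.0895,.006,LY+np.pi/2)
im=cams.snapshot("scene"); cv2.imwrite("pics/s2.png",cv2.resize(im[120:280,120:340,::-1],None,fx=3,fy=3,interpolation=cv2.INTER_CUBIC))
E
```

```text
t: 7.82
position: [0.5355, -0.0901, 0.0072]
ee_rot: [2.298, -2.141, -0.001]
wrist_force: [-0.0, -1.3, -1.4]
width: 0.0598
finger_force: 0.7
t: 8.23
position: [0.5334, -0.0551, 0.0076]
ee_rot: [-2.299, 2.141, 0.0]
wrist_force: [0.5, -1.1, -1.1]
width: 0.0598
finger_force: 0.7
t: 8.65
position: [0.5309, -0.0203, 0.0076]
ee_rot: [2.299, -2.141, -0.0]
wrist_force: [0.0, -1.4, -0.7]
width: 0.0604
finger_force: 0.7
t: 9.07
position: [0.5293, 0.0083, 0.0077]
ee_rot: [-2.3, 2.139, -0.001]
wrist_force: [0.4, -0.8, -0.1]
width: 0.0598
finger_force: 0.0
top x -0.0884 -0.0387 y 0.032 0.0472
scene x -0.115 -0.0302 y -0.0531 -0.0392
green (array([0.485 , 0.1418]), array([27.7, 18.7]))
go [-0.0378  0.0002  0.0018] turn 0.0006 t 9.1667
```

View pics/s2.png

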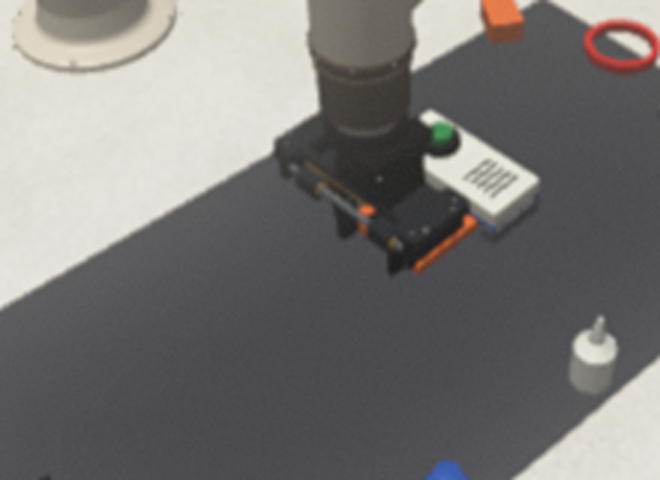

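The carrier's rear edge is at lamp x ≈ −0.115 and its side edge at y ≈ −0.053 (nominal −0.049). So it is inside the opening, square, with about 35 mm to go. The lamp and bystanders haven't moved.

```bash
echo '[[[-0.005, 0, 0], 0], [[-0.01, 0, 0], 0], [[-0.015, 0, 0], 0], [[-0.02, 0, 0], 0], [[-0.024, 0, 0], 0]]' | python3 shift.py
echo '[[[-0.003, 0, 0], 0], [[-0.006, 0, 0], 0], [[-0.009, 0, 0], 0], [[-0.011, 0, 0], 0], [[-0.011, 0, 0], 0]]' | python3 shift.py
python3 - <<'E'
from h import *
ends(); go(LAMP-lx*.0895,.006,LY+np.pi/2)
E
```

```text
t: 9.63
position: [0.5272, 0.0313, 0.0076]
ee_rot: [2.299, -2.141, 0.0]
wrist_force: [0.2, -3.7, 0.9]
width: 0.06
finger_force: 1.5
t: 10.05
position: [0.5265, 0.0423, 0.0076]
ee_rot: [-2.299, 2.141, 0.0]
wrist_force: [-1.1, -1.2, 1.2]
width: 0.0598
finger_force: 0.5
scene x -0.0789 -0.0312 y -0.0527 -0.0457
scene x 0.0662 0.079 y -0.0523 0.0452
go [-0.0029 -0.      0.0015] turn -0.0002 t 10.15
```

The carrier ends are at −0.0789 and +0.079, so it is centred. Backing off, raising and re-measuring.

```bash
echo '[[[0.01, 0, 0], 0], [[0.03, 0, 0], 0], [[0.06, 0, -0.02], 0], [[0.09, 0, -0.06], 0], [[0.12, 0, -0.1], 0]]' | python3 shift.py 0
echo '[[[0.03, 0, -0.02], 0], [[0.06, 0, -0.04], 0], [[0.06, 0, -0.04], 0], [[0.06, 0, -0.04], 0]]' | python3 shift.py
python3 - <<'E'
from h import *
ends(); go(LAMP+ly*.03,.10,LY+np.pi/2)
E
```

```text
t: 10.57
position: [0.5332, -0.0695, 0.0941]
ee_rot: [2.297, -2.14, -0.004]
wrist_force: [1.0, 0.5, -0.0]
width: 0.0342
finger_force: 0.0
t: 10.9
position: [0.5389, -0.1293, 0.1351]
ee_rot: [-2.293, 2.144, -0.003]
wrist_force: [0.3, -0.5, -1.2]
width: 0.0075
finger_force: 0.0
top x 0.0422 0.0779 y -0.0498 0.0477
lamp [0.5202 0.1346] [151.7  68. ] 0.0786
green (array([0.4923, 0.1334]), array([29.5, 29. ]))
scene x -0.0855 -0.03 y -0.0533 0.0466
scene x 0.0662 0.0788 y -0.0523 0.0452
lamp [0.5205 0.1345] [156.3  74.3] 0.0751
green (array([0.4812, 0.1411]), array([25. , 23.1]))
go [-0.2626  0.0292  0.0335] turn -0.001 t 11.0
```

The lamp is still at (0.520, 0.1346) and the carrier is centred to within about 3 mm. Next I'll move the shut fingers over the button.

```bash
echo '[[[-0.04, 0, 0], 0], [[-0.08, 0.006, 0], 0], [[-0.12, 0.013, 0], 0], [[-0.16, 0.02, 0], 0], [[-0.2, 0.029, 0], 0]]' | python3 shift.py
echo '[[[-0.03, 0, 0], 0], [[-0.0626, 0, 0], 0], [[-0.0626, 0, 0.015], 0], [[-0.0626, 0, 0.033], 0], [[-0.0626, 0, 0.033], 0]]' | python3 shift.py
python3 - <<'E'
from h import *
go([.4905,.1325],.07,LY+np.pi/2); print(tool()[0]["position"],tool()[0]["wrist_force"])
E
```

```text
t: 11.42
position: [0.4938, 0.0721, 0.1329]
ee_rot: [2.299, -2.138, -0.002]
wrist_force: [1.0, 0.7, -0.3]
width: 0.0002
finger_force: 0.0
t: 11.83
position: [0.4873, 0.1325, 0.0971]
ee_rot: [2.295, -2.133, -0.006]
wrist_force: [-0.8, -0.3, -0.9]
width: 0.0001
finger_force: 0.0
go [ 0.0001 -0.0034  0.0271] turn 0.0021 t 11.8333
[0.48730955 0.13246334 0.09708062] [-0.81122628 -0.25013208 -0.94621619]
```

```bash
echo '[[[0, -0.003, 0.01], 0], [[0, -0.003, 0.02], 0], [[0, -0.003, 0.022], 0], [[0, -0.003, 0.022], 0]]' | python3 shift.py
echo '[[[0, 0, 0.003], 0], [[0, 0, 0.006], 0], [[0, 0, 0.006], 0]]' | python3 shift.py
echo '[[[0, 0, 0.002], 0], [[0, 0, 0.004], 0], [[0, 0, 0.004], 0]]' | python3 shift.py
```

```text
t: 12.17
position: [0.4936, 0.1318, 0.0783]
ee_rot: [2.297, -2.141, -0.001]
wrist_force: [1.0, 0.9, 0.1]
width: 0.0002
finger_force: 0.0
t: 12.42
position: [0.4939, 0.1321, 0.073]
ee_rot: [2.298, -2.142, -0.0]
wrist_force: [-0.5, 0.2, 0.1]
width: 0.0002
finger_force: 0.0
t: 12.67
position: [0.4938, 0.1323, 0.069]
ee_rot: [2.298, -2.141, -0.0]
wrist_force: [-0.1, -0.5, -0.4]
width: 0.0004
finger_force: 0.0
```

```bash
echo '[[[0, 0.003, 0.002], 0], [[0, 0.003, 0.004], 0], [[0, 0.003, 0.004], 0]]' | python3 shift.py|egrep 'pos|wrist'
echo '[[[0, 0, 0.002], 0], [[0, 0, 0.003], 0], [[0, 0, 0.003], 0]]' | python3 shift.py|egrep 'pos|wrist'
echo '[[[0, 0, 0.002], 0], [[0, 0, 0.003], 0], [[0, 0, 0.003], 0]]' | python3 shift.py|egrep 'pos|wrist'
```

```text
position: [0.4913, 0.1324, 0.0654]
wrist_force: [-0.2, 0.7, 1.2]
position: [0.4913, 0.1324, 0.0625]
wrist_force: [-0.9, 0.8, 4.6]
position: [0.4914, 0.1324, 0.062]
wrist_force: [-6.3, 0.1, 20.8]
```

Force jumped to 20.8 N with z stuck at 0.062, so the button is on its stop. Releasing straight up and then moving clear.

```bash
echo '[[[0, 0, -0.006], 0], [[0, 0, -0.02], 0], [[0, 0, -0.05], 0], [[0, 0, -0.09], 0], [[0, 0, -0.09], 0]]' | python3 shift.py|egrep '^t|pos|wrist'
echo '[[[0.04, 0, -0.02], 0], [[0.08, 0, -0.03], 0], [[0.12, 0, -0.03], 0], [[0.16, 0, -0.03], 0], [[0.2, 0, -0.03], 0]]' | python3 shift.py|egrep '^t|pos|wrist'
echo '[[[0.04, 0, 0], 0], [[0.06, 0, 0], 0], [[0.06, 0, 0], 0], [[0.06, 0, 0], 0]]' | python3 shift.py|egrep '^t|pos|wrist'
python3 - <<'E'
from h import *
ends()
im=cams.snapshot("scene"); cv2.imwrite("pics/s3.png",im[:,:,::-1])
E
```

```text
t: 13.83
position: [0.4949, 0.1338, 0.1558]
wrist_force: [0.4, -0.2, 1.0]
t: 14.25
position: [0.5045, -0.069, 0.1789]
wrist_force: [0.8, -0.2, 0.2]
t: 14.58
position: [0.5087, -0.1282, 0.1782]
wrist_force: [-0.0, -0.4, 0.1]
top x 0.0422 0.0779 y -0.0498 0.0477
lamp [0.5202 0.1348] [151.7  67.4] 0.0786
lamp [0.5782 0.0501] [144.9 101.3] 1.6338
green (array([0.4922, 0.1317]), array([31.1, 27.5]))
scene x -0.0855 -0.03 y -0.0533 0.0466
scene x 0.0662 0.0788 y -0.0523 0.0452
lamp [0.5203 0.1338] [156.4  74. ] 0.0636
green (array([0.4812, 0.1411]), array([25. , 23.1]))
```

View pics/s3.png

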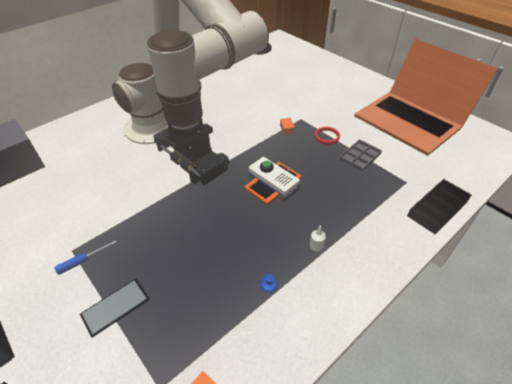

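The carrier sticks out on both sides of the lamp (about (262,190) and (288,170)), the button is up again, and the bystanders are where they were. The arm is clear.

```bash
python3 -c "
from cell import robot, cams
print(robot.job_done())"
```

```text
the job is handed in; nothing more can be done
None
```

I handed the job in at about 15 s of the 72 s; no verdict came back. The carrier is in the lamp, centred within about 3 mm, the button was pressed to its stop (about 21 N) and let go, and the lamp and bystanders show no visible shift.

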